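# Swipe the dimmer of a newly built lamp

### The job

Try out the dimmer of the newly assembled lamp: set the fingertips lightly on the smallest dot of the curved rubber strip on its base and slide along the strip through every dot to the largest one, pressing gently all the way and not letting the strip spring back in between. Finish with the fingertips still resting on the largest dot, holding the strip lightly pressed. Do not grip, lift or shove the lamp, and leave the other things on the table alone.

Things in the scene. Friction and masses are not known exactly. Their poses are not given: they have to be found in the camera images.
- lamp: Yellow plastic desk lamp lying flat and loose on the table, 0.5 to 1.1 kg: a base box 150 x 170 x 34 mm (x, y, z), a short steel gooseneck leaving its +x side, and a flat lamp head 85 x 160 x 28 mm centred 222 mm along +x. Nothing of it is higher than 41 mm. Origin: centre of the base's underside; z up. On top of the base is a black rubber dimmer strip.
- dimmer (a joint): How far the dimmer strip is pushed down, in m: 0 at rest, 0.004 at its stop. The whole strip moves straight down on a spring, taking about 1 N to start, 2 N at 2 mm and 3.2 N at 4 mm, and comes back up by itself. It senses a touch once it is down 0.5 mm; beyond the stop the force rises steeply.
- mark1 (a point): Centre of the smallest of the five white dots on the dimmer strip (4 mm across), on the strip's top face, which is flat, level and 40 mm above the table at rest (6 mm proud of the base). z up, axes parallel to the lamp's. The dots grow steadily along the strip; dot 1 is at its -y end. The fingers' place is judged by the point midway between them (the TCP): work with the fingers shut.
- mark2 (a point): Centre of the second of the five white dots on the dimmer strip (6.5 mm across), on the strip's top face, which is flat, level and 40 mm above the table at rest (6 mm proud of the base). z up, axes parallel to the lamp's. The strip is 20 mm wide, an arc of 62 mm radius about the lamp's point (-30, 0) mm; the dots lie on its centre line, 30 degrees (32 mm) apart.
- mark3 (a point): Centre of the third of the five white dots on the dimmer strip (9 mm across), on the strip's top face, which is flat, level and 40 mm above the table at rest (6 mm proud of the base). z up, axes parallel to the lamp's.
- mark4 (a point): Centre of the fourth of the five white dots on the dimmer strip (11.5 mm across), on the strip's top face, which is flat, level and 40 mm above the table at rest (6 mm proud of the base). z up, axes parallel to the lamp's.
- mark5 (a point): Centre of the largest of the five white dots on the dimmer strip (14 mm across), on the strip's top face, which is flat, level and 40 mm above the table at rest (6 mm proud of the base). z up, axes parallel to the lamp's. The strip runs on 20 mm past each end dot.
- mid1 (a point): Point on the strip's centre line and top face, on the arc midway between dot 1 and dot 2.
- mid2 (a point): Point on the strip's centre line and top face, on the arc midway between dot 2 and dot 3.
- mid3 (a point): Point on the strip's centre line and top face, on the arc midway between dot 3 and dot 4.
- mid4 (a point): Point on the strip's centre line and top face, on the arc midway between dot 4 and dot 5.
- shell: Bystander: loose empty yellow lamp shell, an open box 85 x 85 x 32 mm. Origin: centre of its underside.
- battery: Bystander: loose blue battery pack, 70 x 40 x 21 mm, with a small white plug. Origin: centre of its underside.
- phone: Bystander: loose black phone, 150 x 72 x 9 mm. Origin: centre of its underside.

How it is judged (in metres and radians):
On the way, in this order (a step that is already met when the one before it is completed fails the run):
1. the fingertips press the strip at the smallest dot (within 10 mm, strip down at least 0.5 mm) (horizontal distance between the grasp point and mark1 below 0.01 m and value of joint dimmer above 0.0005 m and contact force between the fingers and lamp above 0.2 N), for 0.02 s.
2. the fingertips press the strip at the second dot (within 10 mm, strip down at least 0.5 mm) (horizontal distance between the grasp point and mark2 below 0.01 m and value of joint dimmer above 0.0005 m and contact force between the fingers and lamp above 0.2 N), for 0.02 s.
3. the fingertips press the strip at the third dot (within 10 mm, strip down at least 0.5 mm) (horizontal distance between the grasp point and mark3 below 0.01 m and value of joint dimmer above 0.0005 m and contact force between the fingers and lamp above 0.2 N), for 0.02 s.
4. the fingertips press the strip at the fourth dot (within 10 mm, strip down at least 0.5 mm) (horizontal distance between the grasp point and mark4 below 0.01 m and value of joint dimmer above 0.0005 m and contact force between the fingers and lamp above 0.2 N), for 0.02 s.
5. the fingertips press the strip at the largest dot (within 10 mm, strip down at least 0.5 mm) (horizontal distance between the grasp point and mark5 below 0.01 m and value of joint dimmer above 0.0005 m and contact force between the fingers and lamp above 0.2 N), for 0.02 s.
At the end, for the whole second after the job is handed in: The fingertips (TCP) rest within 10 mm, seen from above, of the largest dot, holding the strip down at least 0.5 mm with 0.3 to 10 N; the lamp is still, flat on the table and within 25 mm of where it started; the bystanders are within 15 mm of where they were (horizontal distance between the grasp point and mark5 below 0.01 m and value of joint dimmer above 0.0005 m and contact force between the fingers and lamp between 0.3 and 10 N and linear speed of lamp below 0.01 m/s and distance of lamp from where it was at the start of the episode below 0.025 m and height (world z) of lamp below 0.008 m and angle between lamp's own z axis and vertical below 0.08 rad and distance of each of shell, battery, phone from where it was at the start of the episode below 0.015 m); the arm keeps its last pose, push and grip.
It fails at once if the strip is let up (less than 0.2 mm down) while the fingertips are between the end dots, at or less than about 15 mm above it ((horizontal distance between the grasp point and mid1 below 0.006 m or horizontal distance between the grasp point and mark2 below 0.012 m or horizontal distance between the grasp point and mid2 below 0.009 m or horizontal distance between the grasp point and mark3 below 0.012 m or horizontal distance between the grasp point and mid3 below 0.009 m or horizontal distance between the grasp point and mark4 below 0.012 m or horizontal distance between the grasp point and mid4 below 0.006 m) and z of the grasp point in the frame of mark3 below 0.034 m and value of joint dimmer below 0.0002 m).
It fails at once if the lamp is pressed with more than 15 N (contact force between the fingers and lamp above 15 N).
It fails at once if the lamp is lifted more than 8 mm or tipped more than 0.12 rad (height (world z) of lamp above 0.008 m or angle between lamp's own z axis and vertical above 0.12 rad).
It fails at once if the lamp is shoved more than 25 mm (distance of lamp from where it was at the start of the episode above 0.025 m).
It fails at once if a bystander is moved more than 15 mm (distance of any of shell, battery, phone from where it was at the start of the episode above 0.015 m).
It also fails if it takes over 40 s, if anything falls off the work surface, if the arm or the gripper's body presses on something with over 40 N, if the wrist force passes 120 N, or if a joint passes its speed limit or range.

### The arm

A 7-joint arm with a two-finger parallel gripper is mounted at the origin on the work surface. World frame = base frame: x ahead of the robot, y to its left, z up, the work surface at z = 0. Lengths are in mm, angles in degrees, forces in N, time in s.
With the tool pointing down it reaches from about 425 to 825 mm from the base axis. Payload 3.6 kg.
Tool frame: the origin (TCP) lies between the finger pads, 19 mm behind the fingertips; this is the grasp point; z points along the fingers, y is the line along which they close (so a half turn about z gives the same grasp; the last joint's range is limited). The gripper opens to 93 mm and grips with 3 to 60 N. Pads are 15 mm wide; open, the fingers measure 128 mm over their backs; the gripper's body (75 mm by 188 mm) begins 65 mm behind the grasp point.
Start: joints at [-74.972, 35.231, -0.722, 81.555, 0.464, 63.22, -2.315], TCP at [185.089, 623.061, 237.44] pointing down, gripper open.
Joint ranges: [-178.69, 178.69], [-17.37, 117.87], [-77.05, 75.6], [15.02, 138.74], [-78.02, 258.01], [0.78, 113.62], [-162.83, 162.83]. Speed limits (degrees/s): [159.86, 159.86, 180, 180, 180, 180, 180].

### API

Orientations are given as [roll, pitch, yaw] about the fixed x, y, z axes, in that order (R = Rz(yaw) Ry(pitch) Rx(roll)).
In Python, from workcell import r, eoat, cams, ticket, current_clock, current_q, current_qvel, current_tau, current_eef_pos, current_ee_rot, current_contact_force, current_wrist_torque, current_gripper_width, current_grasp_force gives the robot as it stands. Calls block until the motion is done:
- r.movep(position, orientation): joint-space move of the TCP to a pose.
- r.move_l(position, attitude=None, rate=150, until_force=None): straight line of the TCP; attitude=None keeps the orientation; rate is the mean speed in mm/s. With until_force (N) it stops when the force on the tool has changed by that much, and returns True; else False.
- r.move_joints(angles): joint-space move.
- eoat.command_gripper(opening, squeeze=None): finger opening in mm; squeeze is the grip in N (None keeps the last); returns when the fingers have stopped.
- r.sleep(seconds).
- r.ik(position, orientation): joint angles nearest the present ones, or None.
- cams.read_camera(name): name is "scene" or "top" or "wrist"; returns the picture (400x640x3 uint8, red, green, blue); there is no depth.
- cams.camera_model(name): a dict with "mtx" (3x3 intrinsics, pixels), "origin" and "attitude" of the camera in the world. Camera axes: x right, y down, z forward; pixel columns grow to the right and rows downward; lengths in mm; the calibration is good to about 2 mm. A picture is of the moment at which its call begins: read the wrist's pose just before it. camera_model takes no time and is no camera call; for the wrist camera it gives the pose at the moment of the call.
A pose or a line that the arm cannot do raises r.MotionError and nothing moves.
- ticket.close_job(): hands the job in; it is judged then, once.
Readings, each from a call of its own:
- current_clock(): time.
- current_q(): joint angles.
- current_qvel(): joint speeds.
- current_tau(): joint torques, N m.
- current_eef_pos(): TCP position.
- current_ee_rot(): TCP orientation.
- current_contact_force(): force on the tool from outside, world axes, zero at the start.
- current_wrist_torque(): the same for the moment, N m.
- current_gripper_width(): finger opening in mm.
- current_grasp_force(): force on a finger pad.
Only numpy, scipy, OpenCV 4.12 (cv2) and the standard library are available. Lean on these libraries where they do the work, as an engineer would, in place of code of your own. Each camera call takes 0.05 s, during which the arm holds its last target. There are 200 camera calls.

## Working session

There is one attempt and no reset: what is moved stays moved. The work goes in short steps, each a Python script; the robot and the scene stay as the last script left them, time stands still between calls to the robot, and variables do not carry over. Pictures are saved under pics/ and viewed, at most 10 in all, crops included, and the job is handed in when it is done.

```bash
mkdir -p pics
python3 - <<'E'
from workcell import *
import cv2,numpy as np
for n in ("top","scene"):
    im=cams.read_camera(n); cv2.imwrite(f"pics/{n}1.png",cv2.cvtColor(im,cv2.COLOR_RGB2BGR))
    print(n,cams.camera_model(n))
print(current_clock(),current_contact_force(),current_ee_rot())
E
```

```text
top {'mtx': array([[446.55438238,   0.        , 315.82513286],
       [  0.        , 446.55438238, 206.39956263],
       [  0.        ,   0.        ,   1.        ]]), 'origin': array([380.90070466, 116.03169959, 994.9064121 ]), 'attitude': array([-169.33794889,    2.13437997,  -90.01264926])}
scene {'mtx': array([[370.29068707,   0.        , 322.29044932],
       [  0.        , 370.29068707, 201.8361463 ],
       [  0.        ,   0.        ,   1.        ]]), 'origin': array([1147.20891859,  116.96573663,  805.1248596 ]), 'attitude': array([-140.84856486,    0.22883096,   87.7147161 ])}
0.1 [-0.65800691  0.66825493 -0.25205034] [-1.79871994e+02  2.80860722e-03  1.63457213e+02]
```

View pics/top1.png

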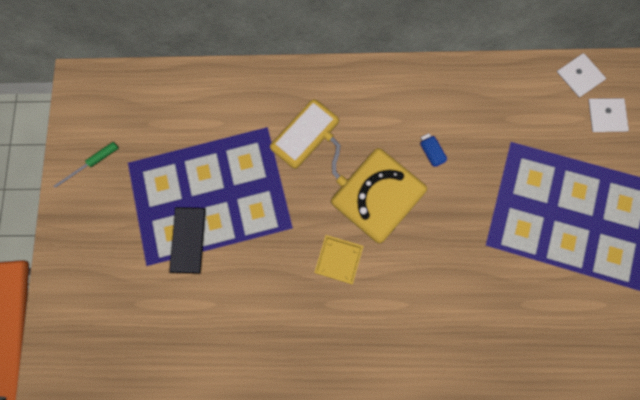

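View pics/scene1.png

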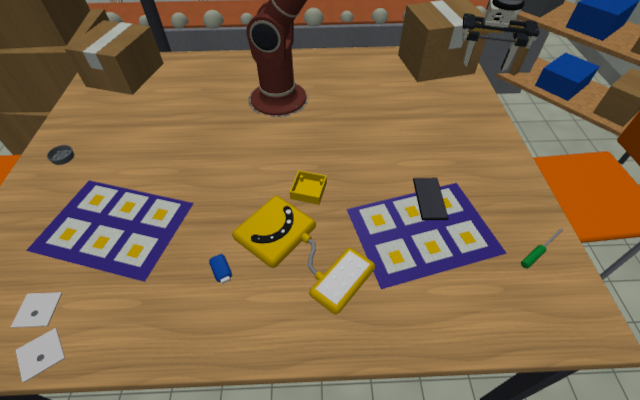

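The top view shows the lamp base near (379,195) with its head to the upper left. The strip's dots run from about (401,175), the small one, to (363,211), the large one. The scene view shows the same strip at about (255,238) to (289,210), so I'll enlarge both.

Run:
```python
import cv2,numpy as np
a=cv2.imread("pics/top1.png")[160:225,345:415]; b=cv2.imread("pics/scene1.png")[195:255,235:305]
f=lambda i:cv2.resize(i[:60,:70],None,fx=8,fy=8,interpolation=cv2.INTER_CUBIC)
cv2.imwrite("pics/crop_t.png",f(a)); cv2.imwrite("pics/crop_s.png",f(b))
```

```text
(no output)
```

View pics/crop_t.png

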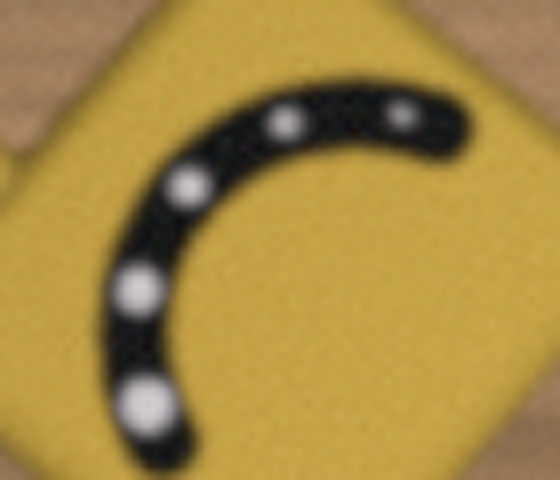

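View pics/crop_s.png

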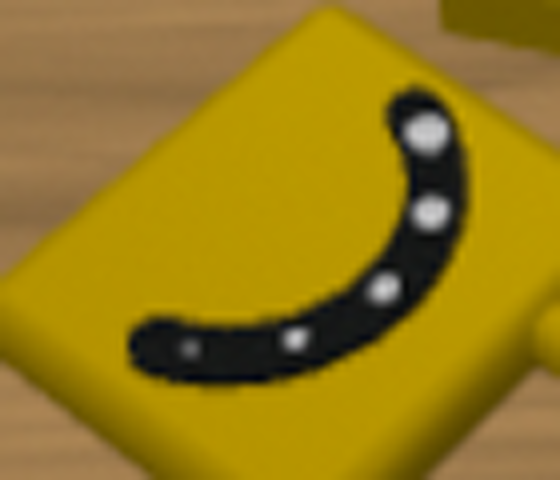

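In the top crop, dots 1 to 5 are at (402,116), (286,122), (188,187), (138,290) and (148,405). In the scene crop they are at (190,348), (295,338), (384,289), (430,212) and (428,131). I'll triangulate these and fit the lamp model.

```bash
cat > h.py <<'E'
from workcell import *
import cv2,numpy as np
from scipy.spatial.transform import Rotation as R
from scipy.optimize import least_squares
A=np.radians([-60,-30,0,30,60])
def arc(p,a):  # p = x,y,yaw(rad) of lamp -> world xy on strip centre line
    c,s=np.cos(p[2]),np.sin(p[2]); l=np.c_[-30+62*np.cos(a),62*np.sin(a)]
    return l@np.array([[c,s],[-s,c]])+p[:2]
def P(m):
    r_=R.from_euler('xyz',m["attitude"],degrees=True).as_matrix().T
    return m["mtx"]@np.c_[r_,-r_@m["origin"]]
def onplane(m,uv,z):
    d=np.c_[uv,np.ones(len(uv))]@np.linalg.inv(m["mtx"]).T@R.from_euler('xyz',m["attitude"],degrees=True).as_matrix().T
    return (m["origin"]+d*((z-m["origin"][2])/d[:,2])[:,None])[:,:2]
def fit(xy):
    s=least_squares(lambda p:(arc(p,A)-xy).ravel(),[*xy.mean(0),np.arctan2(*(xy[4]-xy[0])[::-1])-np.pi/2])
    return s.x,np.linalg.norm(s.fun.reshape(-1,2),axis=1)
E
python3 - <<'E'
from h import *
t=(np.array([(402,116),(286,122),(188,187),(138,290),(148,405)])+.5)/8-.5+[345,160]
s=(np.array([(190,348),(295,338),(384,289),(430,212),(428,131)])+.5)/8-.5+[235,195]
mt,ms=cams.camera_model("top"),cams.camera_model("scene")
X=cv2.triangulatePoints(P(mt),P(ms),t.T,s.T);X=(X[:3]/X[3]).T
np.set_printoptions(precision=1,suppress=True);print(X)
for q in (X[:,:2],onplane(mt,t,40),onplane(ms,s,40)):
    p,e=fit(q);print(p[:2],np.degrees(p[2]),e)
p,e=fit(X[:,:2]);np.save("p.npy",p);print(arc(p,A))
m=arc(p,A)[2]
for yaw in range(-180,180,30):
    print(yaw,[r.ik([*q,150],[180,0,yaw]) is not None for q in arc(p,A)],r.ik([*m,57],[180,0,yaw]))
print(onplane(mt,np.array([[339,260],[362,148]]),20), cams.camera_model("wrist"))
E
```

```text
[[632.2 -22.8  38.5]
 [630.5   9.3  39.5]
 [612.6  36.3  38.6]
 [583.7  50.5  39.3]
 [551.7  48.8  40.3]]
[591.3  12.3] 48.3962720590134 [0.2 0.3 0.2 0.2 0.2]
[591.1  13. ] 48.43332751206831 [0.3 0.4 0.2 0.1 0.2]
[591.9  11.4] 48.56473154898684 [0.5 0.1 0.5 0.3 1. ]
[[632.1 -22.6]
 [630.2   9.4]
 [612.6  36.2]
 [583.9  50.6]
 [551.8  48.7]]
-180 [True, True, True, True, True] [-2.9 44.3 -4.2 97.6  4.7 38.3 80.4]
-150 [True, True, True, True, True] [  1.5  44.7 -11.5  97.5  12.8  39.1 103.3]
-120 [True, True, True, True, True] [  5.6  45.4 -18.4  97.3  20.3  40.6 126.7]
-90 [True, True, True, True, True] [ 10.   46.7 -26.2  97.2  28.2  42.8 149.9]
-60 [True, True, True, True, True] [ -38.    61.9   64.7   98.8  -62.9   63.6 -102.1]
-30 [True, True, True, True, True] [-38.   61.9  64.7  98.8 -62.9  63.6 -72.1]
0 [True, True, True, True, True] [-27.6  50.3  39.1  98.5 -41.7  46.8 -58.8]
30 [True, True, True, True, True] [-23.8  48.2  31.8  98.3 -34.6  43.6 -34.8]
60 [True, True, True, True, True] [-19.8  46.6  24.5  98.2 -27.2  41.2 -11.3]
90 [True, True, True, True, True] [-15.8  45.4  17.4  98.1 -19.6  39.5  12. ]
120 [True, True, True, True, True] [-11.7  44.7  10.4  97.9 -11.8  38.5  35.1]
150 [True, True, True, True, True] [-7.5 44.3  3.5 97.8 -4.  38.1 58.1]
[[445.9 102. ]
 [698.7  47.4]] {'mtx': array([[334.3,   0. , 321.7],
       [  0. , 334.3, 198.7],
       [  0. ,   0. ,   1. ]]), 'origin': array([117.8, 642.9, 383.8]), 'attitude': array([165.2,   0.2,  73.5])}
```

Run:
```python
from h import *
p=np.load("p.npy");d=arc(p,A)
eoat.command_gripper(0,10)
r.movep([*d[0],140],[180,0,150])
r.sleep(.3)
m=cams.camera_model("wrist");im=cams.read_camera("wrist")
q=np.c_[d,np.full(5,40.),np.ones(5)]@P(m).T;q=q[:,:2]/q[:,2:]
b=cv2.cvtColor(im,cv2.COLOR_RGB2BGR).copy()
for u in q: cv2.drawMarker(b,tuple(int(round(v)) for v in u),(0,0,255),0,8)
cv2.imwrite("pics/w1.png",b)
print(q,current_clock(),current_eef_pos(),current_gripper_width(),[current_contact_force() for _ in range(3)])
```

```text
[[321.09496641 204.6825137 ]
 [356.56715605 182.22006074]
 [377.23615732 143.92857305]
 [376.51180074  98.3510524 ]
 [352.51645644  57.71934672]] 4.6917 [632.17723235 -22.40461475 140.02629836] 0.684321207163153 [array([-0.0195398 ,  0.24881891,  0.4586764 ]), array([-0.0195398 ,  0.24881891,  0.4586764 ]), array([-0.0195398 ,  0.24881891,  0.4586764 ])]
```

View pics/w1.png

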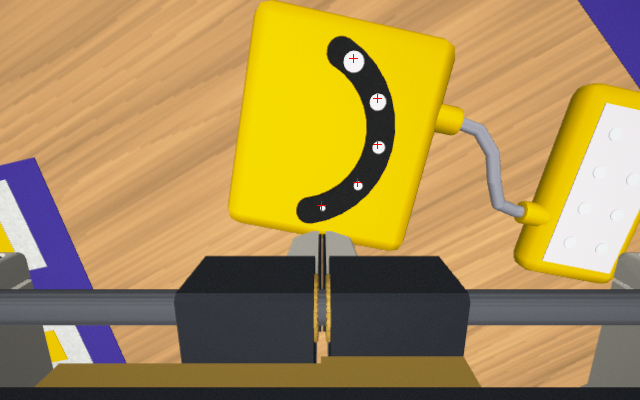

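The wrist view at dot 1 confirms the fit: the red predicted crosses lie within 3 px (about 2 mm) of the dots, from (322,208) to (354,62). Next I'll descend onto dot 1.

Run:
```python
from h import *
p=np.load("p.npy");d=arc(p,A)
r.move_l([*d[0],68],rate=60); r.sleep(.3); f0=current_contact_force()
print(f0,r.move_l([*d[0],55],rate=8,until_force=1.6)); r.sleep(.2)
np.save("f0.npy",f0)
print(current_clock(),current_eef_pos(),current_contact_force()-f0)
```

```text
[-0.49445558 -0.15152855 -0.37029565] True
7.7583 [632.10812837 -22.6585632   56.93490198] [2.10705106 0.28397617 2.40763251]
```

Run:
```python
from h import *
p=np.load("p.npy");f0=np.load("f0.npy");z=56.8
for a in np.arange(-54,61,6):
    r.move_l([*arc(p,np.radians([a]))[0],z],rate=25)
    f=(current_contact_force()-f0); print(a,z,current_eef_pos().round(1),f.round(2))
    z+= .4 if f[2]>4.2 else -.3 if f[2]<1.2 else 0
    z=np.clip(z,56,58)
r.sleep(.3)
m=cams.camera_model("top");im=cams.read_camera("top")
cv2.imwrite("pics/t2.png",cv2.resize(cv2.cvtColor(im,cv2.COLOR_RGB2BGR)[90:250,260:460],None,fx=3,fy=3))
print(current_clock(),current_eef_pos(),current_contact_force()-f0,arc(p,A)[4])
```

```text
-54 56.8 [632.8 -15.7  56.7] [ 0.69 -0.58  3.11]
-48 56.8 [633.4  -8.8  56.8] [-0.39  0.13  2.44]
-42 56.8 [633.1  -2.5  56.8] [0.3  0.65 2.23]
-36 56.8 [631.9   3.9  56.8] [ 0.49 -1.14  1.98]
-30 56.8 [630.1  10.1  56.8] [0.16 0.33 2.79]
-24 56.8 [627.6  16.1  56.7] [ 1.06 -1.06  2.27]
-18 56.8 [624.6  21.9  56.8] [ 0.88 -0.14  2.81]
-12 56.8 [621.   27.3  56.8] [0.53 0.86 2.4 ]
-6 56.8 [616.8  32.2  56.7] [0.8  0.22 3.19]
0 56.8 [612.1  36.7  56.7] [1.06 0.81 2.03]
6 56.8 [607.1  40.7  56.7] [1.25 0.39 2.24]
12 56.8 [601.5  44.1  56.7] [1.08 0.41 2.5 ]
18 56.8 [595.7  47.   56.7] [0.85 0.57 2.68]
24 56.8 [589.6  49.2  56.7] [-0.53 -0.22  1.83]
30 56.8 [583.3  50.8  56.7] [ 1.54 -0.1   2.79]
36 56.8 [576.9  51.6  56.7] [0.68 0.53 2.47]
42 56.8 [570.3  51.9  56.7] [0.39 0.01 2.22]
48 56.8 [563.9  51.4  56.8] [ 0.96 -0.42  2.07]
54 56.8 [557.5  50.3  56.7] [0.73 0.42 3.38]
60 56.8 [551.2  48.5  56.7] [1.18 0.19 2.5 ]
16.2833 [551.25003751  48.51847368  56.60886719] [-0.27641699 -0.1106841   1.47346999] [551.84903986  48.65539915]
```

View pics/t2.png

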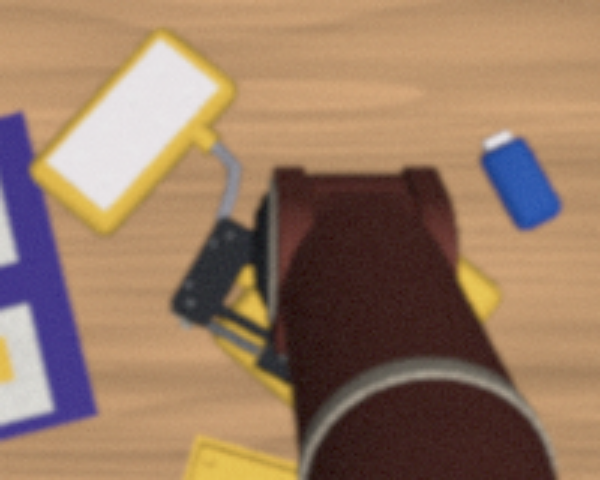

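The lamp head's left corner is still at about (270,145), so the lamp hasn't visibly moved. The fingers are on dot 5 with about 2 N on the strip, so I'm handing in.

```bash
python3 -c "
from h import *
print(ticket.close_job())"
```

```text
the job is handed in; nothing more can be done
None
```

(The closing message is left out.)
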